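Wring a gauge block onto a sloped reference block

TASK

Wring the loose gauge block onto the sloped steel reference block on the blue angle stand: lay it flat on the sloping face, in line with it but with about a third of its length overhanging the upper end, press it firmly against the face, and keep it pressed without lifting while you slide it down until it butts against the yellow end stop with the two blocks flush all round. Then let go, and leave the stand's angle and the other things on the board as they are.

Things in the scene. Friction and masses are not known exactly. Their poses are not given: they have to be found in the camera images.
- gauge_centre (a point): Centre of the loose gauge block: a plain pale ground metal bar 100 x 30 x 24 mm, about 0.5 kg, lying flat on the plywood board on a 100 x 30 face (centre 12 mm above the board). x runs along its 100 mm length, y across its 30 mm width (grip it across this width), z out of its upper 100 x 30 face. It is the same either way round.
- gauge: The gauge block itself; origin at the centre of its underside, 12 mm below gauge_centre, same axes. Pressed on the reference face it drags with rough dry friction, so an arm that gives a little lets it lag or drift a few mm sideways as it slides.
- ref_face (a point): Centre of the sloping 100 x 30 mm upper face of the reference block. x points up the slope along its length, y across, z square out of the face. The end stop at the lower end has its inner side at x = -50 mm and stands 10 mm proud of the face; the upper end, x = +50 mm, is open. The blocks are flush with gauge_centre at x = 0, y = 0, z = 12 mm in this frame.
- tilt (a joint): Slope of the stand's tilting plate, and so of the reference face, in rad above level (0.16 to 0.38). It is clamped stiffly; leave it as it is. Face and stop are rigid: press on the face with 10 to 25 N. Under 8 N does not count as pressing (the gauge block alone weighs up to 6 N), over 70 N would mar the faces.
- stand: Angle stand: blue base 150 x 64 x 30 mm bolted to the board, with the tilting plate, the steel reference block (24 mm thick) and its yellow end stop (30 mm wide) on it; origin at the centre of the base's underside. x points to the side where the slope rises. All of it lies below the plane of the reference face but for the end stop.
- board: Plywood work board, fixed, 480 x 900 mm, 18 mm thick, lying on the bench; origin at the centre of its underside, on the bench.
- mallet: Bystander: wooden mallet standing on its head (68 mm across, 90 mm high), handle level, to its +x, reaching 200 mm from its axis; origin under the head.
- tin: Bystander: red tin, 72 mm across, 70 mm high; origin under its centre.
- brick: Bystander: soldering block in a dark tray, 85 x 65 x 35 mm, white top; origin under its centre.
- angle: Bystander: copper strip 160 x 45 mm with a flap 50 mm high standing at its +x end; origin under the middle of the strip.
Things that resemble listed ones, but are neither listed nor needed, are in the scene too. Of the things like the gauge, leave any that is black or purple; of the rest the larger one is meant.

How it is judged:
On the way, in this order (a step that is already met when the one before it is completed fails the run):
1. the gauge block lies flat on the sloping face, in line with it, overhanging the upper end by 20 to 55 mm, and is pressed on with more than 8 N (x of gauge_centre in the frame of ref_face between 0.02 and 0.055 m and y of gauge_centre in the frame of ref_face between -0.008 and 0.008 m and z of gauge_centre in the frame of ref_face between 0.009 and 0.0145 m and angle between the z axis of gauge_centre and the z axis of ref_face, either way round below 0.05 rad and angle between the x axis of gauge_centre and the x axis of ref_face, either way round below 0.12 rad and contact force between gauge and stand above 8 N), for 0.1 s.
2. still pressed on flat with more than 8 N, it has been slid down to an overhang of 6 to 15 mm (x of gauge_centre in the frame of ref_face between 0.006 and 0.015 m and y of gauge_centre in the frame of ref_face between -0.008 and 0.008 m and z of gauge_centre in the frame of ref_face between 0.009 and 0.0145 m and angle between the z axis of gauge_centre and the z axis of ref_face, either way round below 0.05 rad and angle between the x axis of gauge_centre and the x axis of ref_face, either way round below 0.12 rad and contact force between gauge and stand above 8 N), for 0.03 s.
3. the block is home against the stop (within 3 mm) and flush (x of gauge_centre in the frame of ref_face between -0.003 and 0.003 m and y of gauge_centre in the frame of ref_face between -0.0035 and 0.0035 m and z of gauge_centre in the frame of ref_face between 0.0095 and 0.014 m and angle between the z axis of gauge_centre and the z axis of ref_face, either way round below 0.05 rad and angle between the x axis of gauge_centre and the x axis of ref_face, either way round below 0.04 rad), for 0.1 s.
At the end, for the whole second after the job is handed in: The gauge block lies at rest on the reference face, released: within 3 mm of flush along the slope (against the stop), 3.5 mm across, full face contact (centre 9.5 to 14 mm off the face, parallel within 0.05 rad), in line within 0.04 rad (all of step 3 and linear speed of gauge below 0.01 m/s and angular speed of gauge below 0.05 rad/s and contact force between gauge and the fingers below 0.1 N); the robot touches nothing.
It fails at once if gauge block held just clear of the face over its place (centre within 18 mm of flush, 5 to 20 mm of gap): it must be slid on, not set down or lifted (x of gauge_centre in the frame of ref_face between -0.018 and 0.018 m and y of gauge_centre in the frame of ref_face between -0.02 and 0.02 m and z of gauge_centre in the frame of ref_face between 0.017 and 0.032 m).
It fails at once if gauge block pressed or knocked against the reference block with over 70 N (contact force between gauge and stand above 70 N).
It fails at once if the stand's angle is disturbed (face moved over 4 mm) (distance of ref_face from where it was at the start of the episode above 0.004 m).
It fails at once if the mallet, tin, soldering block or copper strip is moved by more than 15 mm (distance of any of mallet, tin, brick, angle from where it was at the start of the episode above 0.015 m).
It also fails if it takes over 64 s, if anything falls off the work surface, if the arm or the gripper's body presses on something with over 40 N, if the wrist force passes 120 N, or if a joint passes its speed limit or range.

ROBOT

A 7-joint arm with a two-finger parallel gripper is mounted at the origin on the work surface. World frame = base frame: x ahead of the robot, y to its left, z up, the work surface at z = 0. Lengths are in m, angles in rad, forces in N, time in s.
With the tool pointing down it reaches from about 0.425 to 0.825 m from the base axis. Payload 3.6 kg.
Tool frame: the origin (TCP) lies where the fingers leave the gripper's body, on its centre line; the fingertips stand 73 mm ahead of it and the grasp point (between the pads) lies 54 mm ahead of it; z points along the fingers, y is the line along which they close (so a half turn about z gives the same grasp; the last joint's range is limited). The gripper opens to 85 mm and grips with 20 to 120 N. Pads are 22 mm wide; open, the fingers measure 114 mm over their backs; the gripper's body (76 mm by 85 mm) begins 54 mm behind the grasp point. The pads swing forward as they close: fully open they stand 13 mm farther back than shut.
Start: joints at [-1.258, 0.615, -0.013, 1.423, 0.008, 1.103, -0.04], TCP at [0.217, 0.613, 0.304] pointing down, gripper open.
Joint ranges: [-3.12, 3.12], [-0.3, 2.06], [-1.34, 1.32], [0.26, 2.42], [-1.36, 4.5], [0.01, 1.98], [-2.84, 2.84]. Speed limits (rad/s): [2.79, 2.79, 3.14, 3.14, 3.14, 3.14, 3.14].

INTERFACE

Orientations are given as a unit quaternion [x, y, z, w].
In Python, from station import arm, snapshot, camera_info, ticket gives the robot as it stands. Calls block until the motion is done:
- arm.movep(position, orientation): joint-space move of the TCP to a pose.
- arm.line_to(position, velocity=0.15, ori=None): straight line of the TCP; ori=None keeps the orientation; velocity is the mean speed in m/s.
- arm.move_j(angles): joint-space move.
- arm.move_gripper(opening, effort=None): opening from 0.0 (shut) to 1.0 (fully open); effort is the grip in N (None keeps the last); returns when the fingers have stopped.
- arm.pause(seconds).
- arm.ik(position, orientation): joint angles nearest the present ones, or None.
- snapshot(name): name is "side" or "top"; returns the picture (400x640x3 uint8, blue, green, red); there is no depth.
- camera_info(name): a dict with "fx", "fy", "cx", "cy" (pixels), "R" (3x3) and "t" (3): a world point X has camera coordinates R X + t. Camera axes: x right, y down, z forward; pixel columns grow to the right and rows downward; lengths in m; the calibration is good to about 2 mm. A picture is of the moment at which its call begins. camera_info takes no time and is no camera call.
A pose or a line that the arm cannot do raises arm.MotionError and nothing moves.
- ticket.finish_job(): hands the job in; it is judged then, once.
Readings, each from a call of its own:
- arm.read_time(): time.
- arm.read_joint_positions(): joint angles.
- arm.read_dq(): joint speeds.
- arm.read_effort(): joint torques, N m.
- arm.read_tool_pos(): TCP position.
- arm.read_eef_rot(): TCP orientation.
- arm.read_ft_force(): force on the tool from outside, world axes, zero at the start.
- arm.read_wrist_torque(): the same for the moment, N m.
- arm.read_opening(): opening from 0.0 (shut) to 1.0 (fully open).
- arm.read_finger_force(): force on a finger pad.
Only numpy, scipy, OpenCV 4.12 (cv2) and the standard library are available. Lean on these libraries where they do the work, as an engineer would, in place of code of your own. Each camera call takes 0.05 s, during which the arm holds its last target. There are 200 camera calls.

## Working session

There is one attempt and no reset: what is moved stays moved. The work goes in short steps, each a Python script; the robot and the scene stay as the last script left them, time stands still between calls to the robot, and variables do not carry over. Pictures are saved under pics/ and viewed, at most 10 in all, crops included, and the job is handed in when it is done.

```bash
ls; mkdir -p pics; python3 - <<'E'
from station import arm, snapshot, camera_info
import cv2
for n in("side","top"):
    cv2.imwrite(f"pics/{n}0.png",snapshot(n)); c=camera_info(n); print(n,c)
print(arm.read_time(),arm.read_tool_pos(),arm.read_eef_rot())
E
```

```text
pics
side {'fx': 470.1147326328988, 'fy': 470.1147326328988, 'cx': 316.81246814654634, 'cy': 196.6186202116399, 'R': array([[-0.99819837, -0.05963484, -0.00661032],
       [-0.03663656,  0.69304674, -0.71996109],
       [ 0.04751603, -0.71842181, -0.69398294]]), 't': array([0.50489418, 0.08883018, 1.46976537])}
top {'fx': 509.0351787475435, 'fy': 509.0351787475435, 'cx': 315.14027543371634, 'cy': 199.4321951012868, 'R': array([[-0.00509596, -0.99995725, -0.00771548],
       [-0.99075762,  0.00609463, -0.13550718],
       [ 0.13554841,  0.00695364, -0.99074632]]), 't': array([0.01725316, 0.52644672, 1.49629784])}
0.1 [0.216457   0.61235471 0.30286158] [ 1.69033372e-01  9.85609667e-01 -1.12865472e-03 -1.71323522e-04]
```

View pics/top0.png

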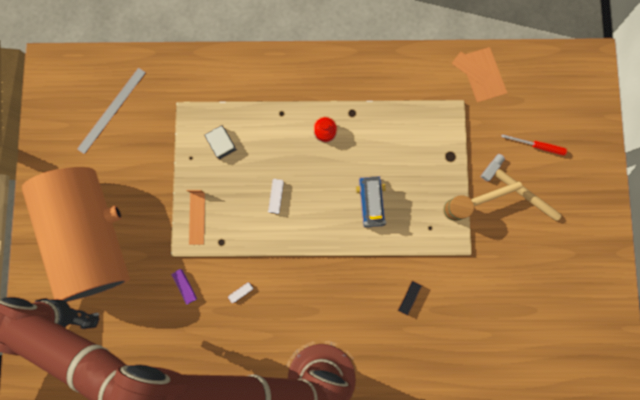

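View pics/side0.png

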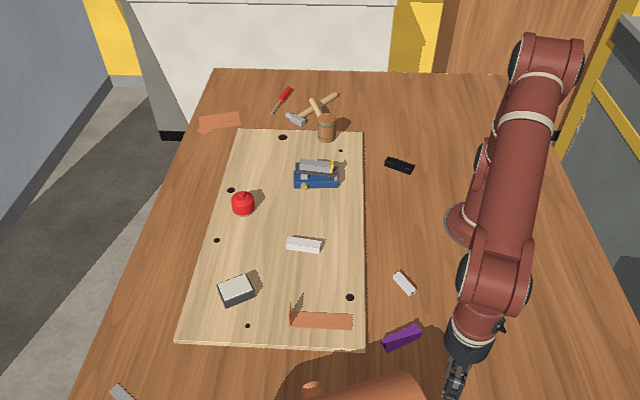

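Candidates in top view: the pale bar at (276,196) on the board, a smaller pale bar at (241,293) off the board, black (411,298), purple (185,286). The one at (276,196) is meant, since it is pale, the larger, and on the plywood. The stand is at (371,202), with its yellow stop at (375,216) toward the robot. Now an enlarged crop to confirm.

```bash
python3 - <<'E'
import cv2,numpy as np
t=cv2.imread("pics/top0.png");s=cv2.imread("pics/side0.png")
f=lambda im,x,y,w,h,k:cv2.resize(im[y:y+h,x:x+w],None,fx=k,fy=k,interpolation=cv2.INTER_CUBIC)
a=np.hstack([f(t,222,165,80,60,5),f(t,332,165,80,60,5)])
b=np.hstack([f(s,270,215,80,60,5),f(s,280,145,80,60,5)])
cv2.imwrite("pics/crop0.png",np.vstack([a,b]))
E
```

```text
(no output)
```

View pics/crop0.png

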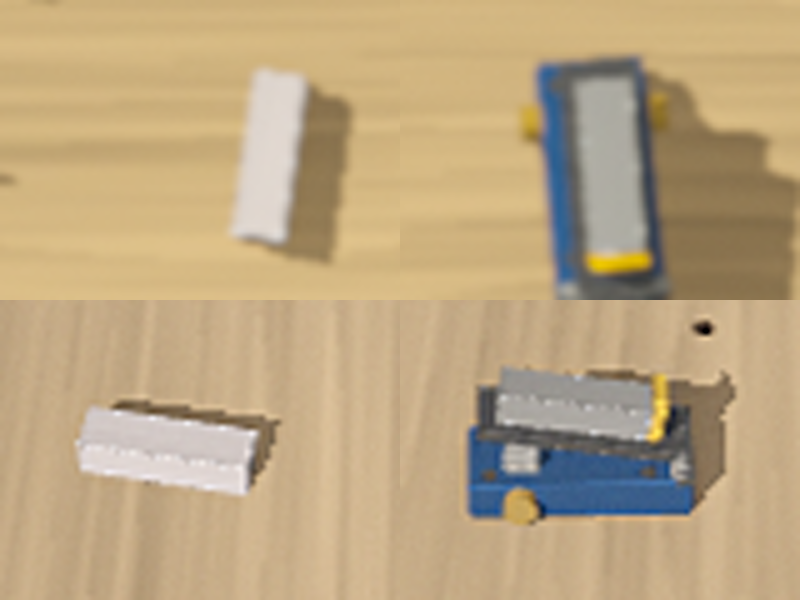

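```bash
cat > vis.py <<'E'
import cv2,numpy as np
from station import camera_info
K=6
def crop(im,x,y,w,h): return cv2.resize(im[y:y+h,x:x+w],None,fx=K,fy=K,interpolation=cv2.INTER_CUBIC)
def full(p,x,y): return (np.asarray(p,float)+.5)/K-.5+[x,y]
def ray(n,p):
    c=camera_info(n);R=np.array(c["R"]);t=np.array(c["t"])
    d=R.T@np.array([(p[0]-c["cx"])/c["fx"],(p[1]-c["cy"])/c["fy"],1]);return -R.T@t,d
def onplane(n,p,z):
    o,d=ray(n,p);return o+d*(z-o[2])/d[2]
def tri(p,q):
    (o,d),(a,b)=ray("top",p),ray("side",q)
    d/=np.linalg.norm(d);b/=np.linalg.norm(b)
    s=np.linalg.lstsq(np.c_[d,-b],a-o,rcond=None)[0]
    P,Q=o+d*s[0],a+b*s[1];return (P+Q)/2,np.linalg.norm(P-Q)
def biggest(m):
    m=cv2.morphologyEx(m.astype(np.uint8),cv2.MORPH_OPEN,np.ones((5,5)))
    return max(cv2.findContours(m,0,1)[0],key=cv2.contourArea)
E
python3 - <<'E'
from vis import *
t=cv2.imread("pics/top0.png");s=cv2.imread("pics/side0.png")
for nm,im,pts in (("top",t,[(275,190),(280,200),(270,196),(285,200),(371,190),(374,205),(367,180),(364,200),(381,205),(377,190)]),
  ("side",s,[(300,240),(303,247),(312,245),(320,160),(305,221+0),(312,162),(312,168),(325,165),(325,170),(318,174)])):
    for p in pts: print(nm,p,im[p[1],p[0]])
print(s[214:256:2,305].tolist() and [tuple(map(int,s[r,304])) for r in range(234,256)])
print([tuple(map(int,s[r,315])) for r in range(155,180)])
print([tuple(map(int,t[195,c])) for c in range(358,388)])
for n in("top","side"): print(ray(n,(320,200))[0])
g=biggest((lambda h:(h[...,1]<60)&(h[...,2]>170))(cv2.cvtColor(crop(t,250,165,60,60),cv2.COLOR_BGR2HSV)))
r=cv2.minAreaRect(g);print(r, [onplane("top",full(p,250,165),.042).round(4) for p in cv2.boxPoints(r)],onplane("top",full(r[0],250,165),.042))
E
```

```text
top (275, 190) [205 213 223]
top (280, 200) [154 165 176]
top (270, 196) [168 189 207]
top (285, 200) [ 82 121 145]
top (371, 190) [163 172 173]
top (374, 205) [163 174 175]
top (367, 180) [102 107 108]
top (364, 200) [135  95  58]
top (381, 205) [82 76 69]
top (377, 190) [158 167 169]
side (300, 240) [196 199 209]
side (303, 247) [214 216 227]
side (312, 245) [195 199 208]
side (320, 160) [ 87 107 124]
side (305, 221) [136 172 198]
side (312, 162) [145 150 152]
side (312, 168) [161 166 171]
side (325, 165) [147 151 155]
side (325, 170) [168 173 176]
side (318, 174) [86 93 96]
[(136, 173, 198), (137, 176, 204), (83, 110, 132), (65, 93, 115), (104, 125, 141), (203, 204, 213), (200, 203, 212), (198, 201, 211), (198, 202, 211), (197, 201, 209), (194, 196, 206), (192, 194, 205), (212, 215, 224), (211, 215, 225), (208, 213, 223), (213, 216, 226), (215, 217, 226), (206, 212, 223), (134, 168, 195), (127, 166, 193), (129, 168, 194), (131, 168, 194)]
[(136, 173, 199), (136, 173, 199), (135, 172, 199), (132, 170, 198), (130, 173, 203), (191, 188, 189), (151, 152, 153), (145, 149, 154), (148, 1
[... 389 characters left out ...]
85), (96, 99, 98), (114, 123, 123), (144, 153, 155), (161, 170, 171), (163, 174, 175), (163, 173, 174), (162, 172, 173), (163, 172, 174), (163, 172, 174), (163, 171, 174), (163, 171, 173), (161, 169, 172), (151, 161, 163), (125, 133, 134), (89, 88, 84), (77, 68, 66), (82, 93, 106), (82, 115, 136), (81, 120, 143), (81, 119, 143), (81, 119, 143), (81, 119, 142)]
[0.31884823 0.00363922 1.553922  ]
[0.43740157 1.02445731 1.08728388]
((154.62998962402344, 186.5900115966797), (67.88224792480469, 206.3337860107422), 8.13010311126709) [array([0.4889, 0.1574, 0.042 ]), array([0.5922, 0.1435, 0.042 ]), array([0.5871, 0.1097, 0.042 ]), array([0.4839, 0.1239, 0.042 ])] [0.53780256 0.13366014 0.042     ]
```

```bash
cat > edges.py <<'E'
from vis import *
def cross(v,lev):
    v=np.asarray(v,float)-lev;i=np.nonzero(v[:-1]*v[1:]<=0)[0]
    return None if len(i)==0 else i[0]+v[i[0]]/(v[i[0]]-v[i[0]+1])
def fit(pts):
    pts=np.array(pts,np.float32);vx,vy,x0,y0=cv2.fitLine(pts,cv2.DIST_HUBER,0,.01,.01).ravel()
    r=(pts-[x0,y0])@[-vy,vx];return (float(x0),float(y0),float(vx),float(vy)),float(np.median(abs(r)))
def rows(f,ys,xs,lev):   # edge along scanned rows; xs inclusive range (may be reversed)
    P=[]
    for y in ys:
        c=cross(f[y,xs],lev)
        if c is not None:P.append((np.interp(c,range(len(xs)),xs),y))
    return fit(P)
def cols(f,xs,ys,lev):
    P=[]
    for x in xs:
        c=cross(f[ys,x],lev)
        if c is not None:P.append((x,np.interp(c,range(len(ys)),ys)))
    return fit(P)
def plane(n,l):
    x,y,a,b=l;o,d1=ray(n,(x-20*a,y-20*b));_,d2=ray(n,(x+20*a,y+20*b))
    m=np.cross(d1,d2);return o,m/np.linalg.norm(m)
def line3(lt,ls):        # 3D line from its image in top and side view
    o,m=plane("top",lt);q,k=plane("side",ls);d=np.cross(m,k);d/=np.linalg.norm(d)
    if d[0]<0:d=-d
    p=np.linalg.solve([m,k,d],[m@o,k@q,0]);return p,d
def at(p,d,x): return p+d*(x-p[0])/d[0]
def R(a,b): return list(range(a,b)) if b>a else list(range(a,b,-1))
E
python3 - <<'E'
from edges import *
t=cv2.imread("pics/top0.png").astype(float);s=cv2.imread("pics/side0.png").astype(float)
tv=t.mean(2);sv=s.mean(2);ss=(s[...,2]-s[...,0])/s[...,2];ts=(t[...,2]-t[...,0])/t[...,2]
a=rows(tv,R(184,211),R(373,388),122);b=rows(tv,R(184,211),R(372,362),130)
c=cols(ss,R(303,327),R(164,152),.17);d=cols(sv,R(303,327),R(168,176),122)
print("res",a,b,c,d)
p1,d1=line3(a[0],c[0]);p2,d2=line3(b[0],d[0])
u=cols(tv,R(369,376),R(186,174),128);yl=t[...,2]-t[...,0]
st=cols(yl,R(371,378),R(206,219),60)
print(u,st)
print("tilt",np.arctan2(d1[2],np.hypot(*d1[:2])),np.arctan2(d2[2],np.hypot(*d2[:2])),"yaw",np.arctan2(d1[1],d1[0]),np.arctan2(d2[1],d2[0]))
o,m=plane("top",u[0]);top=p1+d1*(m@(o-p1))/(m@d1)
o,m=plane("top",st[0]);low=p1+d1*(m@(o-p1))/(m@d1)
print("upper corner",top,"stop(at face plane)",low,np.linalg.norm(top-low))
x=(top+low)[0]/2;A=at(p1,d1,x);B=at(p2,d2,x);print("edge -y",A,"edge +y bottom",B,B-A)
# gauge
g=rows(ts,R(184,210),R(276,262),.12);e=[]
crease=[(x,R(242,250)[int(np.argmax(np.diff(cv2.GaussianBlur(sv,(1,1),0)[242:251,x])))]+.5) for x in range(290,319)]
cr=fit(crease);p,dd=line3(g[0],cr[0]);print("gauge",g,cr,at(p,dd,.54),"yaw",np.arctan2(dd[1],dd[0]),"tilt",np.arcsin(dd[2]))
r=rows(ts,R(184,210),R(277,292),.12);print(r)
# far end (top edge), near end (bottom edge)
for ln,z in((g,.042),(r,.018)):
  for y0 in (185,208):
    x0,yy,vx,vy=ln[0];print(onplane("top",(x0+(y0-yy)*vx/vy,y0),z))
f=cols(ts,R(273,281),R(186,172),.15);n=cols(ts,R(271,277),R(205,220),.15)
print(f,n,onplane("top",(277.5,f[0][1]+(277.5-f[0][0])*f[0][3]/f[0][2]),.042),onplane("top",(274,n[0][1]+(274-n[0][0])*n[0][3]/n[0][2]),.018))
E
```

```text
res ((379.3310852050781, 197.60000610351562, 0.08781559020280838, 0.9961367249488831), 0.12108008563518524) ((367.54193115234375, 197.0, 0.07802815735340118, 0.996951162815094), 0.062464773654937744) ((314.5, 159.666748046875, 0.9939926862716675, 0.10944639891386032), 0.10942739248275757) ((313.70001220703125, 171.00270080566406, 0.9928238987922668, 0.11958540230989456), 0.0845349133014679)
((372.0, 180.1796417236328, 0.9990880489349365, -0.04269697517156601), 0.05078808590769768) ((374.0, 215.04080200195312, 0.9977869391441345, -0.06649185717105865), 0.10849614441394806)
tilt 0.16985626010901617 0.17916938655448553 yaw 0.08706035958589405 0.07731857183303477
upper corner [ 0.57195378 -0.16666247  0.10957372] stop(at face plane) [ 0.47351734 -0.1752541   0.09262681] 0.100253413740859
edge -y [ 0.52273556 -0.17095829  0.10110026] edge +y bottom [ 0.52273556 -0.13953395  0.07884183] [ 0.          0.03142434 -0.02225844]
gauge ((271.2895812988281, 193.1999969482422, 0.1434471756219864, -0.989657998085022), 0.07021386921405792) ((306.3999938964844, 246.10000610351562, 0.990138828754425, 0.14008969068527222), 0.2578749358654022) [0.54       0.14681481 0.04071222] yaw -0.1350239151697436 tilt -0.009899472053692245
((280.6272277832031, 194.89999389648438, 0.14476236701011658, -0.9894664287567139), 0.07374313473701477)
[0.57035881 0.14250815 0.042     ]
[0.50066493 0.15205592 0.042     ]
[0.57416396 0.11533511 0.018     ]
[0.50337586 0.12530771 0.018     ]
((276.5, 179.42823791503906, 0.996985137462616, 0.07759299874305725), 0.08411520719528198) ((273.5, 212.37327575683594, 0.9810135960578918, 0.19393892586231232), 0.1316450983285904) [0.58705113 0.12745839 0.042     ] [0.48978563 0.13955802 0.018     ]<stdin>:3: RuntimeWarning: divide by zero encountered in divide
```

```bash
cat > geo.py <<'E'
import numpy as np
from scipy.spatial.transform import Rotation as Ro
TH,YAW=.174,.082
C=np.array([.5231,-.1553,.102])
RF=Ro.from_euler("ZY",[YAW,-TH]).as_matrix()     # columns X,Y,Z of ref_face
def toolq(M): return Ro.from_matrix(np.c_[-M[:,0],M[:,1],-M[:,2]]).as_quat()
QR=toolq(RF)
E
python3 - <<'E'
from geo import *; from station import arm
G=np.array([.5385,.1336,0]);q=toolq(Ro.from_euler("Z",-.138).as_matrix())
print(RF.round(3).tolist())
print(arm.ik([*G[:2],.2],q),arm.ik([*G[:2],.093],q)); print(arm.ik(C+RF@[.037,0,.2],QR))
arm.movep([*G[:2],.17],q)
arm.line_to([*G[:2],.093],.1); print(arm.read_time(),arm.read_tool_pos(),arm.read_ft_force())
arm.move_gripper(0.0,70); print(arm.read_time(),arm.read_opening(),arm.read_finger_force(),arm.read_ft_force(),arm.read_wrist_torque())
arm.line_to([*G[:2],.2],.12); arm.pause(.3)
print(arm.read_time(),arm.read_opening(),arm.read_finger_force(),arm.read_ft_force(),arm.read_tool_pos())
import cv2; from station import snapshot
cv2.imwrite("pics/side1.png",snapshot("side"));cv2.imwrite("pics/top1.png",snapshot("top"))
s=cv2.imread("pics/side1.png");cv2.imwrite("pics/c1.png",cv2.resize(s[130:280,230:390],None,fx=4,fy=4,interpolation=2))
E
```

```text
[[0.982, -0.082, -0.173], [0.081, 0.997, -0.014], [0.173, 0.0, 0.985]]
[-2.83265410e-01  5.92988299e-01  1.05650313e-03  1.82331670e+00
 -8.90053448e-04  7.25288114e-01  1.15107308e+00] [-0.26362461  0.75961156 -0.02973367  1.89032653  0.04333077  0.49226635
  1.10941753]
[ 0.06386156  0.41143208  0.29868156  1.8326929  -0.27047461  0.77077994
  2.1634254 ]
3.1417 [0.53888834 0.13373928 0.09343216] [-0.19899734 -0.87403925  0.09818108]
3.7 0.33618502691917074 71.2968921661377 [-0.41519314  0.62085627  5.23073245] [0.03409572 0.18932252 0.00538886]
5.0417 0.3306756915634776 70.18826723098755 [-0.46522784 -0.12654455 -4.68531043] [0.53834859 0.13355482 0.19950296]
```

View pics/c1.png

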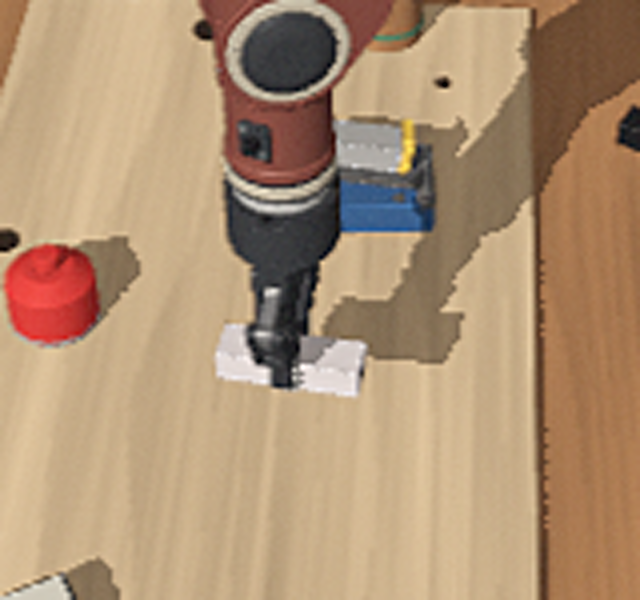

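```bash
python3 - <<'E'
from geo import *; from station import arm,snapshot
import cv2
H=.0754; P=lambda x,y,g:C+RF@np.array([x,y,H+g])
arm.movep(P(.037,0,.09),QR); arm.line_to(P(.037,0,.012),.1); arm.pause(.3)
f0=np.array(arm.read_ft_force());print(arm.read_time(),f0,RF.T@f0,RF.T@(np.array(arm.read_tool_pos())-C))
cv2.imwrite("pics/top2.png",snapshot("top"));cv2.imwrite("pics/side2.png",snapshot("side"))
g=.012
while g>-.008:
    g-=.001 if g>.005 else .0005
    arm.line_to(P(.037,0,g),.02); f=RF.T@(np.array(arm.read_ft_force())-f0)
    if f[2]>3: print(round(g,4),f.round(2))
    if f[2]>13: break
arm.pause(.2);print(arm.read_time(),g,(RF.T@(np.array(arm.read_ft_force())-f0)).round(2),RF.T@(np.array(arm.read_tool_pos())-C),arm.read_wrist_torque())
np.save("f0.npy",f0)
t=snapshot("top");s=snapshot("side");cv2.imwrite("pics/top3.png",t);cv2.imwrite("pics/side3.png",s)
z=lambda im,x,y:cv2.resize(im[y:y+80,x:x+60],None,fx=6.5,fy=6.5,interpolation=2)
cv2.imwrite("pics/c3.png",np.hstack([z(t,342,155),z(s,290,125)]))
E
```

```text
7.5167 [-0.05072971 -1.26252703 -4.68034822] [-0.961923   -1.25412962 -4.58301981] [ 0.03718684 -0.00014199  0.08789129]
0.0005 [-2.16  2.39  9.39]
-0.0 [-2.99  2.93 13.63]
12.0667 -3.469446951953614e-18 [-1.9   3.46 14.76] [ 3.70112053e-02 -3.08101667e-05  7.65575722e-02] [0.18174075 0.98626995 0.055773  ]
```

View pics/c3.png

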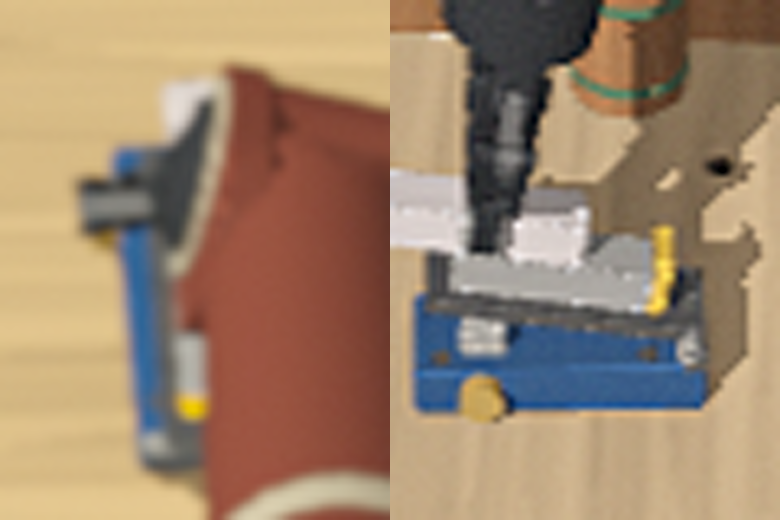

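```bash
python3 - <<'E'
from edges import *
s=cv2.imread("pics/side3.png").astype(float);sv=s.mean(2);s0=cv2.imread("pics/side0.png").astype(float)
for x in (292,298,312,316): print(x,sv[150:180,x].astype(int).tolist())
o=cols(sv,R(303,327),R(170,178),122);print("ref bottom",o)
o0=cols(s0.mean(2),R(303,327),R(168,176),122);print("ref bottom0",o0)
s2=cv2.imread("pics/side2.png").astype(float).mean(2)
for im,n in((sv,"3"),(s2,"2")):
  P=[]
  for x in list(range(303,304))+list(range(310,319)):
    col=im[150:172,x];i=int(np.argmin(np.diff(col)));P.append((x,int(150+i),int(col[i]),int(col[i+1]),int(col[i+2])))
  print(n,P)
E
```

```text
292 [163, 184, 193, 195, 193, 190, 188, 223, 213, 211, 210, 212, 218, 169, 163, 169, 169, 167, 171, 171, 172, 173, 173, 173, 170, 166, 165, 166, 166, 164]
298 [158, 155, 194, 197, 197, 192, 191, 213, 216, 212, 211, 211, 222, 195, 86, 70, 70, 73, 73, 74, 74, 112, 93, 82, 88, 87, 88, 90, 90, 84]
312 [116, 151, 166, 125, 137, 135, 134, 123, 194, 222, 211, 210, 214, 210, 221, 181, 165, 169, 167, 169, 180, 105, 87, 92, 102, 93, 90, 90, 92, 89]
316 [167, 169, 175, 107, 125, 133, 129, 121, 193, 185, 211, 209, 209, 212, 215, 197, 149, 165, 166, 167, 176, 146, 79, 92, 90, 91, 90, 88, 91, 89]
ref bottom ((316.29998779296875, 171.34564208984375, 0.9930785894393921, 0.11745195835828781), 0.11664581298828125)
ref bottom0 ((313.70001220703125, 171.00270080566406, 0.9928238987922668, 0.11958540230989456), 0.0845349133014679)Traceback (most recent call last):
  File "<stdin>", line 10, in <module>
IndexError: index 22 is out of bounds for axis 0 with size 22
```

```bash
python3 - <<'E'
from geo import *; from station import arm,snapshot
import cv2
f0=np.load("f0.npy");H=.0754;P=lambda x,y,g:C+RF@np.array([x,y,H+g])
F=lambda:RF.T@(np.array(arm.read_ft_force())-f0)
x,g=.037,0.;log=[];base=None
while x>-.007:
    x-=.0015 if x>.006 else .0007
    arm.line_to(P(x,0,g),.02);f=F();g+=float(np.clip((f[2]-15)*.00006,-.0004,.0004))
    log.append((round(x,4),round(g,5),*f.round(1)))
    if .006<x<.02: base=f[0] if base is None else .7*base+.3*f[0]
    if x<.005 and f[0]>base+9: break
    if f[2]>35 or f[2]<6: print("odd")
for l in log: print(*l)
arm.pause(.3);print(arm.read_time(),F().round(2),(RF.T@(np.array(arm.read_tool_pos())-C)).round(4),arm.read_wrist_torque(),arm.read_finger_force())
cv2.imwrite("pics/top4.png",snapshot("top"));cv2.imwrite("pics/side4.png",snapshot("side"))
E
```

```text
0.0355 -0.00026 -0.1 2.4 10.6
0.034 -0.00052 2.2 2.7 10.7
0.0325 -0.00081 2.5 1.2 10.2
0.031 -0.00104 4.3 2.0 11.2
0.0295 -0.00124 5.2 1.7 11.8
0.028 -0.00137 5.6 1.9 12.8
0.0265 -0.00143 6.2 1.1 14.0
0.025 -0.00157 6.3 2.0 12.7
0.0235 -0.00166 6.1 1.0 13.4
0.022 -0.0017 6.0 2.0 14.3
0.0205 -0.00179 6.5 1.6 13.6
0.019 -0.00179 6.0 1.8 14.9
0.0175 -0.00182 6.5 1.2 14.6
0.016 -0.00183 5.9 1.6 14.9
0.0145 -0.00187 7.4 1.8 14.3
0.013 -0.00186 7.4 1.0 15.1
0.0115 -0.00183 6.7 1.4 15.6
0.01 -0.00184 5.7 1.3 14.8
0.0085 -0.00181 7.3 1.1 15.5
0.007 -0.00179 6.9 1.2 15.2
0.0055 -0.00178 7.7 1.0 15.2
0.0048 -0.00181 6.2 0.9 14.4
0.0041 -0.00181 7.7 1.9 15.0
0.0034 -0.00184 7.8 0.4 14.6
0.0027 -0.00179 7.6 1.3 15.8
0.002 -0.00179 6.6 0.7 15.0
0.0013 -0.0018 7.1 0.5 14.9
0.0006 -0.00185 7.0 0.2 14.1
-0.0001 -0.00181 7.6 0.6 15.7
-0.0008 -0.00177 7.0 1.2 15.6
-0.0015 -0.00176 6.7 1.4 15.1
-0.0022 -0.0018 7.3 0.0 14.5
-0.0029 -0.00175 7.6 1.6 15.8
-0.0036 -0.00176 7.2 1.1 14.8
-0.0043 -0.0017 7.1 1.4 16.1
-0.005 -0.00174 7.5 1.8 14.3
-0.0057 -0.00176 6.9 2.0 14.6
-0.0064 -0.00176 7.0 1.4 14.9
-0.0071 -0.00171 7.3 0.8 16.0
22.2167 [ 6.44  1.52 14.21] [ 0.0004 -0.0014  0.0766] [ 0.17451248 -0.57990777 -0.00696674] 72.09208130836487
```

```bash
python3 - <<'E'
from geo import *; from station import arm,snapshot
import cv2
f0=np.load("f0.npy");H=.0754;P=lambda x,y,g:C+RF@np.array([x,y,H+g])
F=lambda:RF.T@(np.array(arm.read_ft_force())-f0)
A=lambda:RF.T@(np.array(arm.read_tool_pos())-C)
print("rot err",(Ro.from_quat(QR).inv()*Ro.from_quat(arm.read_eef_rot())).as_rotvec().round(4))
x,y,g=-.0071,0.,-.00171;log=[];n=0
while x>-.022:
    x-=.0008;a=A();y+=float(np.clip(-.4*a[1],-.0005,.0005))
    arm.line_to(P(x,y,g),.02);f=F();g+=float(np.clip((f[2]-15)*.00006,-.0004,.0004))
    log.append((round(x,4),round(y,4),round(g,5),*f.round(1),*(1e3*A()).round(2)))
    n=n+1 if f[0]>12 else 0
    if n>1: break
for l in log: print(*l)
arm.pause(.3);print(arm.read_time(),F().round(2),(A()*1e3).round(2),arm.read_wrist_torque(),"rot err",(Ro.from_quat(QR).inv()*Ro.from_quat(arm.read_eef_rot())).as_rotvec().round(4))
np.save("cmd.npy",[x,y,g])
t=snapshot("top");s=snapshot("side");cv2.imwrite("pics/top5.png",t);cv2.imwrite("pics/side5.png",s)
z=lambda im,x,y:cv2.resize(im[y:y+80,x:x+60],None,fx=6.5,fy=6.5,interpolation=2)
cv2.imwrite("pics/c5.png",np.hstack([z(t,342,155),z(s,290,125)]))
E
```

```text
rot err [ 0.0052 -0.0182 -0.0011]
-0.0079 0.0005 -0.00167 5.5 -0.4 15.6 -0.59 -1.12 76.66
-0.0087 0.0009 -0.00171 6.8 -0.8 14.4 -1.46 -0.87 76.66
-0.0095 0.0013 -0.00171 7.3 0.0 15.0 -2.09 -0.66 76.68
-0.0103 0.0016 -0.0018 7.1 -0.5 13.6 -2.67 -0.48 76.68
-0.0111 0.0018 -0.00181 8.2 -1.2 14.9 -2.83 -0.48 76.74
-0.0119 0.0019 -0.00189 9.0 -0.3 13.5 -2.9 -0.41 76.85
-0.0127 0.0021 -0.00195 10.8 -0.0 14.1 -3.05 -0.37 76.92
-0.0135 0.0023 -0.00201 9.8 -1.4 13.9 -3.2 -0.36 76.99
-0.0143 0.0024 -0.00216 12.0 -0.2 12.6 -3.3 -0.29 77.09
-0.0151 0.0025 -0.00223 12.8 -0.9 13.8 -3.42 -0.25 77.14
-0.0159 0.0026 -0.00231 13.7 -0.6 13.7 -3.54 -0.2 77.2
25.3667 [13.19 -0.2  14.37] [-3.53 -0.19 77.21] [-0.17378154 -1.91010189 -0.00484545] rot err [ 0.0092 -0.0301 -0.0021]
```

View pics/c5.png

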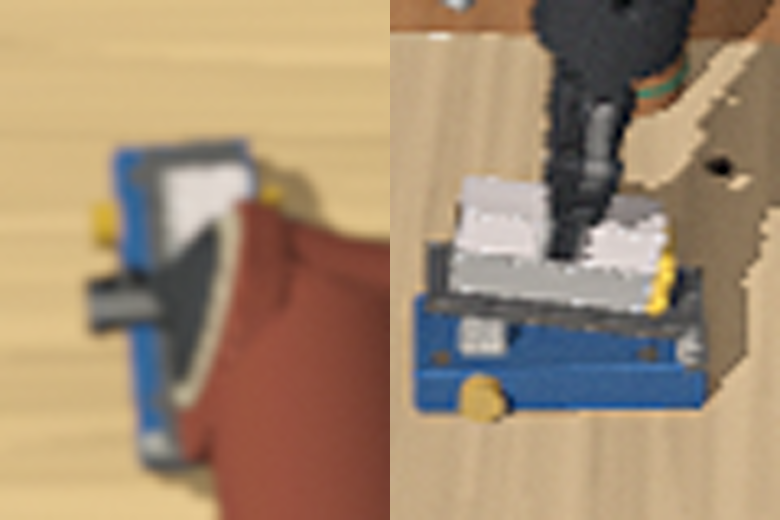

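```bash
python3 - <<'E'
from geo import *; from station import arm,snapshot
import cv2
f0=np.load("f0.npy");H=.0754;P=lambda x,y,g:C+RF@np.array([x,y,H+g])
F=lambda:RF.T@(np.array(arm.read_ft_force())-f0)
A=lambda:RF.T@(np.array(arm.read_tool_pos())-C)
x,y,g=np.load("cmd.npy")
for _ in range(12):
    f=F();a=A()
    if f[0]<2.5 and f[2]<6: break
    if f[0]>2: x+=.0008
    if f[2]>5: g+=.0003
    arm.line_to(P(x,y,g),.02)
print(x,y,g,F().round(2),(A()*1e3).round(2))
arm.move_gripper(1.0,20);arm.pause(.1);a=A();print(arm.read_time(),F().round(2),(a*1e3).round(2))
arm.line_to(P(x,y,.12),.12); p=P(x,y,.12)
arm.movep([.50,.15,.3],QR);arm.pause(.2)
t=snapshot("top");s=snapshot("side");cv2.imwrite("pics/top6.png",t);cv2.imwrite("pics/side6.png",s);print(arm.read_time())
z=lambda im,x,y:cv2.resize(im[y:y+60,x:x+50],None,fx=8,fy=8,interpolation=2)
cv2.imwrite("pics/c6.png",np.hstack([z(t,347,165),z(s,290,140)]))
E
```

```text
-0.0063 0.002622975211421039 0.00039434775863734513 [ 5.39 -3.24  3.75] [-2.16  0.16 76.8 ]
29.1583 [1.32 1.8  4.2 ] [-6.36  2.65 75.79]
31.7833
```

View pics/c6.png

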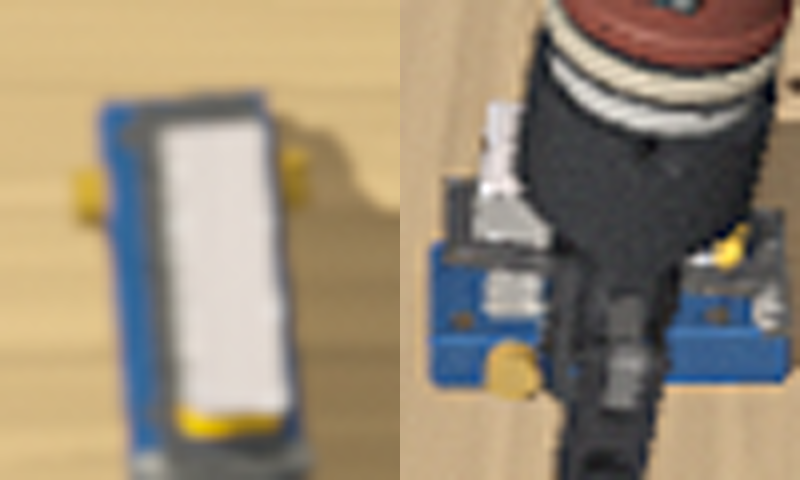

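```bash
cat > chk.py <<'E'
import sys
from edges import *
from geo import RF
def check(fn):
    t0=cv2.imread("pics/top0.png").astype(float).mean(2);s0=cv2.imread("pics/side0.png").astype(float)
    ss=(s0[...,2]-s0[...,0])/s0[...,2]
    a=rows(t0,R(184,211),R(373,388),122)[0];c=cols(ss,R(303,327),R(164,152),.17)[0]
    b=rows(t0,R(184,211),R(372,362),130)[0];p1,d1=line3(a,c)
    t=cv2.imread(fn).astype(float).mean(2)
    lo=np.median(t[186:208,381:384]);print("bg",lo,[int(v) for v in t[195,362:388]],[int(v) for v in t[186,362:388]],[int(v) for v in t[207,362:388]])
    P=[]
    for y in range(184,212):
        v=t[y];mn=v[379:385].min();k=cross(v[374:386],(v[372]+mn)/2)
        if k is not None:P.append((374+k,y))
    r,res=fit(P);print("gauge right edge",r,res)
    K_=camera_info("top");Rm=np.array(K_["R"])
    for x in(.485,.5231,.56):
        q=at(p1,d1,x)+RF[:,2]*.024;X=Rm@q+K_["t"];u,v=K_["fx"]*X[0]/X[2]+K_["cx"],K_["fy"]*X[1]/X[2]+K_["cy"]
        m=r[0]+(v-r[1])*r[2]/r[3];print("x",x,"expect u",u.round(2),"measured",round(m,2),"dy mm",-(m-u)*X[2]/K_["fx"]*1e3)
    # left edge: is the lowest +y outline (ref bottom or gauge) still in the same place?
    P=[]
    for y in range(184,212):
        v=t[y];mn=v[362:368].min();k=cross(v[R(374,361)],130)
        if k is not None:P.append((374-k,y))
    l,res=fit(P);print("left",l,res,"ref-only left",b)
    for v in(186,197,208):print("shift left px",l[0]+(v-l[1])*l[2]/l[3]-(b[0]+(v-b[1])*b[2]/b[3]))
if __name__=="__main__": check(sys.argv[1])
E
python3 chk.py pics/top6.png
```

```text
bg 111.66666666666666 [102, 102, 104, 102, 103, 130, 172, 202, 216, 218, 217, 216, 218, 219, 219, 218, 219, 215, 191, 135, 101, 115, 120, 121, 120, 120] [101, 100, 98, 94, 111, 157, 199, 218, 219, 216, 215, 217, 217, 219, 218, 218, 214, 195, 148, 106, 102, 103, 103, 111, 119, 121] [127, 105, 103, 103, 98, 101, 130, 174, 206, 218, 218, 216, 216, 217, 218, 217, 217, 218, 214, 192, 137, 100, 113, 119, 121, 121]
gauge right edge (380.9836730957031, 198.89999389648438, 0.08222045749425888, 0.9966141581535339) 0.1344318985939026
x 0.485 expect u 381.62 measured 381.99 dy mm -1.0335222896041236
x 0.5231 expect u 380.42 measured 380.86 dy mm -1.247997633123929
x 0.56 expect u 379.26 measured 379.77 dy mm -1.455717847714235
left (367.4226989746094, 200.1999969482422, 0.08021175861358643, 0.9967778325080872) 0.06815595924854279 ref-only left (367.54193115234375, 197.0, 0.07802815735340118, 0.996951162815094)
shift left px -0.4009862592703257
shift left px -0.37673929156210306
shift left px -0.3524923238538804chk.py:6: RuntimeWarning: divide by zero encountered in divide
  ss=(s0[...,2]-s0[...,0])/s0[...,2]
```

```bash
python3 - <<'E'
from edges import *; from station import arm,ticket
for f in("top0","top6"):
    t=cv2.imread(f"pics/{f}.png").astype(float).mean(2)
    P=[]
    for x in range(370,376):
        v=t[:,x];lo=v[176:180].min();P.append(184-cross(v[R(184,173)],(v[186]+lo)/2))
    print(f,np.round(P,2),np.mean(P)); m=np.mean(P); m0=m if f=="top0" else m0
d=(m0-m)*2.85;print("upper end shift mm (+ = up slope)",d, "expected ~0 (parallax and lean cancel)")
if abs(d)<2: ticket.finish_job();print("handed in",arm.read_time())
E
```

```text
top0 [180.3  180.15 180.16 180.19 180.13 180.11] 180.17381906764354
top6 [180.34 180.21 180.15 180.08 179.97 179.92] 180.11099656556908
upper end shift mm (+ = up slope) 0.17904413091219312 expected ~0 (parallax and lean cancel)
the job is handed in; nothing more can be done
the job is handed in; nothing more can be done
```

I slid the gauge block home against the yellow stop, pressed on throughout. After release the camera showed it flush to about 0.2 mm along the slope and 1.2 mm across; the job is handed in, but no verdict was returned.

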